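# Feed a tube rack past the spring gate

### The arm

A 7-joint arm with a two-finger parallel gripper is mounted at the origin on the work surface. World frame = base frame: x ahead of the robot, y to its left, z up, the work surface at z = 0. Lengths are in m, angles in degrees, forces in N, time in s.
With the tool pointing down it reaches from about 0.425 to 0.95 m from the base axis. Payload 4.7 kg.
Tool frame: the origin (TCP) lies at the very end of the fingers, on their centre line; the grasp point (between the pads) lies 19 mm behind it (bot.tcp_to_grasp is the distance from the TCP to the grasp point, in m); z points along the fingers, y is the line along which they close (so a half turn about z gives the same grasp; the last joint's range is limited). The gripper opens to 87 mm and grips with 3 to 60 N. Pads are 19 mm wide; open, the fingers measure 117 mm over their backs; the gripper's body (75 mm by 190 mm) begins 51 mm behind the grasp point.
Start: joints at [-74.192, 26.849, -2.785, 87.806, 1.381, 65.374, -4.715], TCP at [0.203, 0.644, 0.223] pointing down, gripper open.
Joint ranges: [-148.3, 148.3], [-19.14, 114.17], [-79.39, 73.82], [5.75, 140.21], [-59.74, 239.74], [12.07, 113.84], [-152.46, 152.46]. Speed limits (degrees/s): [147.25, 147.25, 180, 180, 180, 180, 180].

### API

Orientations are given as [roll, pitch, yaw] about the fixed x, y, z axes, in that order (R = Rz(yaw) Ry(pitch) Rx(roll)).
In Python, from station import bot gives the robot as it stands.
- The arm moves only by the tool apply_moves, never from a script. Its argument "rows" is a list of rows, each an object with "fingers": the closure, from 0 (fully open) to 1 (shut); "slide": the shift along the world's x, y, z in m, a list of three; "turn": the turn, a rotation vector about the world's x, y, z in rad, a list of three. A call has 1 to 10 rows; each row is the pose to reach, as a shift and turn from the pose commanded when the call began; what a row does not reach only later rows make up. A row lasts 1/8 s, in which the tool goes at most 62.5 mm and 10.7 degrees, less where a joint would pass 70% of its speed; a pose out of reach is approached as far as the arm can. A call with a gripper value outside its range is refused whole. The fingers move at their own pace and stop on an object; "force" is the grip in N (left out, the last holds). Time passes only in rows, so rows that repeat a pose let the fingers close. It gives the time, the measured TCP pose, the force, the opening and the grip force at its end, in the units of the state.
- bot.get_state(): the state, without advancing time (a new reading comes with each control period).
- bot.capture(name): name is "scene" or "top" or "wrist"; returns the picture (420x560x3 uint8, red, green, blue); there is no depth.
- bot.get_calibration(name): a dict with "fovy" (degrees; the focal length in pixels is half the picture's height over the tangent of half this angle, whatever the lens; pixels are square), "cx", "cy" (the principal point, pixels), "view" (4x4, takes a point from world to camera coordinates); the wrist camera has in their place "mount" (4x4, takes a point from camera to tool coordinates, whose origin is the TCP and whose axes are the flange's). Camera axes: x right, y down, z forward; pixel columns grow to the right and rows downward; lengths in m; the calibration is good to about 2 mm. A picture is of the moment at which its call begins: read the wrist's pose just before it. get_calibration takes no time and is no camera call.
- bot.hand_in(): hands the job in; it is judged then, once.
Trained networks look in the newest picture that a camera, given by its name, has taken for a name from the list of things; names that differ only in an ending like _2 or _b are one class to them, and where a whole thing is asked for, a point or a joint stands for the part that bears it (a point fixed in the world has none). Each returns a list of dicts, best first, with "score" (0 to 1); they miss things now and then, are a little off and sometimes report something else, mostly with a low value. They report only what shows in the picture. A call takes as long as a camera call. They do not tell look-alikes from the thing itself.
- bot.spot_in(camera, target): "centre" ([column, row] in pixels, amid what is visible of it).
The state is a dict: "clock": time; "qpos": joint angles; "dq": joint speeds; "tau": joint torques, N m; "ee_pos": TCP position; "eef_rot": TCP orientation; "contact_force": force on the tool from outside, world axes, zero at the start; "moment": the same for the moment, N m; "width": opening from 0.0 (shut) to 1.0 (fully open); "grip_force": force on a finger pad.
Only numpy, scipy, OpenCV 4.12 (cv2) and the standard library are available. Lean on these libraries where they do the work, as an engineer would, in place of code of your own. Each camera call takes 0.05 s, during which the arm holds its last target. There are 200 camera calls.

### The job

Press down the long round bar beside the aluminium chute with one fingertip to raise its spring gate, and keep it down while another fingertip pushes the tube rack standing in the chute along under the raised gate until it rests against the end stop, without the rack and gate touching. Only then take the hand away, so that the gate closes by itself behind the rack. Push only: never pinch, lift or tip the rack, and leave everything else on the bench where it is.

Things in the scene. Friction and masses are not known exactly. Their poses are not given: they have to be found in the camera images.
- chute: Aluminium chute fixed to the bench: straight open-topped channel, floor 6 mm thick, 45 mm wide inside, walls 5 mm thick, 32 mm high. Origin: on the bench, mid-channel, exactly under the gate. x = direction of travel, y = across towards the press bar, z up. Runs from x = -255 mm (open end) to the end stop. A white reader head 87 mm high stands outside it at x 70 to 130, y -85 to -35 mm.
- stop_face (a point): Middle of the end stop's face, at chute x = +120 mm, 28 mm above the bench; the stop is a plate across the channel, 51 mm high.
- gate_hinge (a point): Hinge of the gate: on its level shaft along chute x, at chute x = 0, y = +36 mm, 50 mm high. The gate is a steel leaf 6 mm thick along x; shut, it stands across part of the channel, y = +8 to +36 mm, 46 to 66 mm above the bench, and blocks the rack; it swings up and sideways (the rack cannot push it open). Two brackets under the shaft, at x = -190 and +60 mm, are 47 mm high.
- gate (a joint): Gate angle in rad: 0 shut (held by a spring), grows as the bar is pressed down, hard stop at 1.4. The rack passes clear underneath at 1.0 or more; 1.15 gives a good margin. Released, it falls shut by itself. Pressing the bar takes about 1 to 2 N to start and 4 to 6 N to hold open.
- bar_mid (a point): Point on the axis of the black round press bar, 22 mm diameter, 300 mm long, along the chute from chute x = -245 to +55 mm (this point: x = -90). It turns with the gate, 36 mm from the shaft, on an arm at each end. Gate shut: axis at y = +68, bar top 78 mm above the bench; at 1.15: y = +65, top 39 mm; at 1.4: y = +58, top 33 mm. A fingertip can press and slide all along it.
- rack: White tube rack in the chute before the gate: 100 mm long (x, along the chute) x 40 mm wide, end plates 50 mm high, ten capped tubes fixed in it (caps to 62 mm above its underside). Origin: centre of its underside; its x axis points along the travel. 0.15 to 0.31 kg. Against the end stop its origin is at chute x = +70 mm, its rear end 20 mm past the gate line.
- short_rack: Bystander: a shorter white rack of six tubes, 64 x 40 x 62 mm, standing on the bench outside the chute. Origin: centre of underside.
- amber_bottle: Bystander: amber bottle, 54 mm diameter, 105 mm high. Origin: centre of underside.
- jar: Bystander: low jar, 54 mm diameter, 60 mm high. Origin: centre of underside.
- beaker: Bystander: glass beaker, 60 mm diameter, 75 mm high. Origin: centre of underside.
- tip_box: Bystander: grey pipette-tip box with clear lid, 117 x 80 x 60 mm. Origin: centre of underside.
- wash_bottle: Bystander: white bottle, 68 mm diameter, 150 mm high. Origin: centre of underside.
- timer: Bystander: small bench timer, 60 x 70 x 31 mm. Origin: centre of underside.
There are look-alikes about, which are no part of the job. What is shaped like the rack but green is not meant.

How it is judged (in metres and radians):
On the way, in this order (a step that is already met when the one before it is completed fails the run):
1. a fingertip holds the gate open while the whole rack is still before it (value of joint gate above 0.75 rad and contact force between the fingers and gate above 0.3 N and x of rack in the frame of chute below -0.055 m), for 0.1 s.
2. the rack's front passes under the gate while a fingertip holds it open (value of joint gate above 0.75 rad and contact force between the fingers and gate above 0.3 N and x of rack in the frame of chute above -0.04 m), for 0.1 s.
3. the rack reaches the end stop (within 7 mm) while a fingertip still holds the gate open (value of joint gate above 0.75 rad and contact force between the fingers and gate above 0.3 N and x of rack in the frame of chute above 0.063 m), for 0.1 s.
At the end, for the whole second after the job is handed in: the rack stands flat in the chute at rest within 7 mm of the end stop, and the gate is shut (below 0.1 rad) behind it (x of rack in the frame of chute between 0.063 and 0.074 m and y of rack in the frame of chute between -0.006 and 0.006 m and z of rack in the frame of chute below 0.01 m and angle between rack's own z axis and vertical below 0.06 rad and angle between the x axis of rack and the x axis of chute, either way round below 0.12 rad and value of joint gate below 0.1 rad and linear speed of rack below 0.01 m/s); the robot touches nothing.
It fails at once if the rack is lifted off the chute floor (more than 14 mm) (z of rack in the frame of chute above 0.02 m).
It fails at once if the rack is tipped (more than 0.3 rad) (angle between rack's own z axis and vertical above 0.3 rad).
It fails at once if the rack and the gate touch (more than 2 N) (contact force between rack and gate above 2 N).
It fails at once if something else on the bench is moved by more than 25 mm (distance of any of short_rack, amber_bottle, jar, beaker, tip_box, wash_bottle, timer from where it was at the start of the episode above 0.025 m).
It fails at once if something else on the bench is tipped over (angle between any of short_rack, amber_bottle, jar, beaker, tip_box, wash_bottle, timer's own z axis and vertical above 0.5 rad).
It also fails if it takes over 45 s, if anything falls off the work surface, if the arm or the gripper's body presses on something with over 40 N, if the wrist force passes 120 N, or if a joint passes its speed limit or range.

## Working session

There is one attempt and no reset: what is moved stays moved. The work goes in short steps, Python scripts to look and compute and a tool call to move; the robot and the scene stay as the last step left them, time stands still between calls to the robot, and variables do not carry over. Pictures are saved under pics/ and viewed, at most 10 in all, crops included, and the job is handed in when it is done.

Besides the shell and the picture viewer there is one more tool, called after ">>>" as name(argument=value, ...), one argument or row to a line, values as JSON. apply_moves: Moves the arm, as the interface text tells. Its arguments: {"type":"object","properties":{"rows":{"type":"array"},"force":{"type":"number"}},"required":["rows"]}

```bash
mkdir -p pics; ls
python3 - <<'E'
from station import bot
import cv2
s=bot.get_state();print(s)
for n in("scene","top"):
    im=bot.capture(n);cv2.imwrite(f"pics/{n}0.png",im[:,:,::-1])
    print(n,bot.get_calibration(n))
    for t in("rack","chute","bar_mid","gate","short_rack","stop_face","amber_bottle","wash_bottle","tip_box","jar","beaker","timer"):
        try: print(t,[(d['centre'],round(d['score'],2)) for d in bot.spot_in(n,t)][:4])
        except Exception as e: print(t,e)
E
```

```text
pics
{'clock': 0.0, 'qpos': array([-74.19236599,  26.89562922,  -2.78609908,  87.87590028,
         1.38319909,  65.37286258,  -4.71293279]), 'dq': array([-0.00662574,  0.06811834,  0.05759492,  0.00022208, -0.05831507,
       -0.05214104,  0.00020565]), 'tau': array([-3.52717498e-04, -5.07980132e+01, -8.07890785e-02, -2.36156344e+01,
       -6.13257196e-02,  3.78755468e-02,  1.59495598e-04]), 'ee_pos': array([0.20236697, 0.64331297, 0.22150318]), 'eef_rot': array([-1.79889392e+02,  5.40728048e-03,  1.62543491e+02]), 'contact_force': array([-1.1528493 ,  0.55106399,  0.12308448]), 'moment': array([-0.01490345,  0.0028592 , -0.02664857]), 'grip_force': 0.0, 'width': 0.9966306527137109}
scene {'fovy': 48.32719764264398, 'cx': 278.1067640440724, 'cy': 209.37636597706086, 'view': array([[-0.63129147,  0.77538173, -0.01594492,  0.3500388 ],
       [ 0.65395602,  0.52115323, -0.54839842, -0.33714999],
       [-0.41690837, -0.35662652, -0.83606515,  1.47410324],
       [ 0.        ,  0.        ,  0.        ,  1.        ]])}
rack [([331.7, 237.5], 0.78), ([211.2, 277.4], 0.6)]
chute [([302.9
[... 571 characters left out ...]
00569024,  0.0299993 ],
       [-0.984221  , -0.00329669, -0.17691284,  0.581387  ],
       [ 0.17692826, -0.00518883, -0.98421007,  1.20680996],
       [ 0.        ,  0.        ,  0.        ,  1.        ]])}
rack [([298.0, 138.9], 0.92), ([235.0, 232.3], 0.82)]
chute [([266.5, 225.7], 0.71)]
bar_mid [([242.9, 207.5], 0.73)]
gate [([240.2, 204.3], 0.81), ([267.4, 230.5], 0.63), ([267.5, 178.5], 0.18)]
short_rack [([218.3, 261.3], 0.92)]
stop_face [([266.9, 228.6], 0.69)]
amber_bottle [([281.5, 265.4], 0.93)]
wash_bottle [([428.2, 268.4], 0.85), ([306.8, 180.6], 0.72), ([141.0, 280.3], 0.17)]
tip_box [([223.1, 162.1], 0.74)]
jar [([268.7, 176.8], 0.64)]
beaker []
timer [([139.5, 278.6], 0.6)]
```

Run:
```python
import cv2
a=cv2.imread("pics/top0.png")[90:330,100:450];cv2.imwrite("pics/top0c.png",cv2.resize(a,None,fx=2.28,fy=2.28,interpolation=3))
a=cv2.imread("pics/scene0.png")[150:330,170:430];cv2.imwrite("pics/scene0c.png",cv2.resize(a,None,fx=3,fy=3,interpolation=3))
```

```text
(no output)
```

View pics/top0c.png

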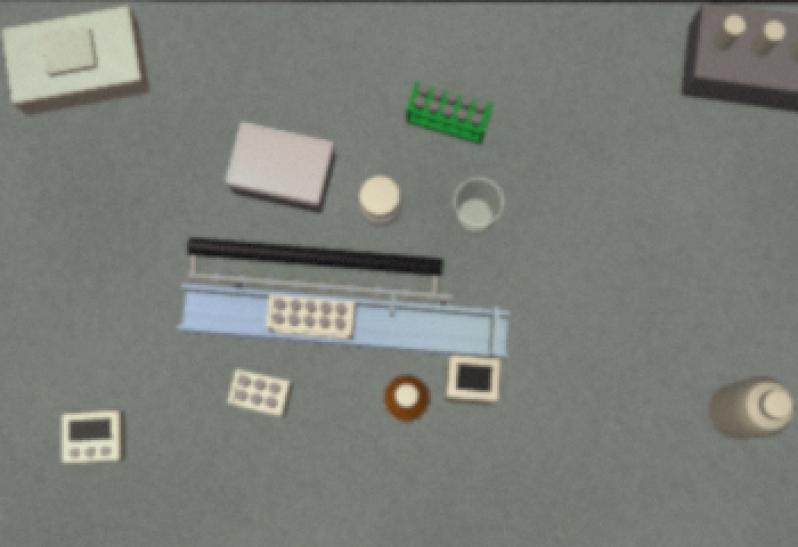

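View pics/scene0c.png

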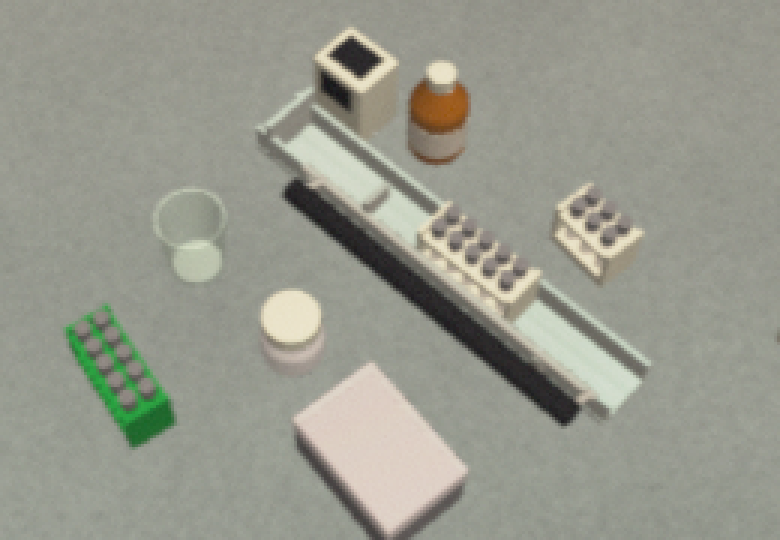

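The rack is the white 10-tube one in the chute, at top pixel (236,229) and scene (331,237). Three things could be taken for it: the green rack (298,139), the short six-tube rack (214,262), and the reader head (307,256). The enlarged crop confirms ten tubes and white. Next I'll fit the chute pose from both views.

```bash
cat > h.py <<'E'
import numpy as np
from station import bot
def proj(n,P):
    c=bot.get_calibration(n);V=c['view'];f=210/np.tan(np.radians(c['fovy']/2))
    p=(V[:3,:3]@np.atleast_2d(P).T).T+V[:3,3]
    return np.c_[c['cx']+f*p[:,0]/p[:,2],c['cy']+f*p[:,1]/p[:,2]]
def back(n,uv,z):
    c=bot.get_calibration(n);V=c['view'];f=210/np.tan(np.radians(c['fovy']/2))
    d=V[:3,:3].T@np.array([(uv[0]-c['cx'])/f,(uv[1]-c['cy'])/f,1]);o=-V[:3,:3].T@V[:3,3]
    return o+d*(z-o[2])/d[2]
def c2w(q,P):
    P=np.atleast_2d(P);c,s=np.cos(q[2]),np.sin(q[2])
    return np.c_[q[0]+c*P[:,0]-s*P[:,1],q[1]+s*P[:,0]+c*P[:,1],P[:,2]]
def w2c(q,P):
    c,s=np.cos(q[2]),np.sin(q[2]);d=np.array(P[:2])-q[:2];return np.array([c*d[0]+s*d[1],-s*d[0]+c*d[1]])
E
python3 - <<'E'
from h import *
import cv2
from scipy.optimize import least_squares
obs=[]
for n,seed in(("top",(238,202)),("scene",(313,250))):
    im=cv2.imread(f"pics/{n}0.png").max(2)
    m=(im<60).astype(np.uint8);k,l,st,ce=cv2.connectedComponentsWithStats(m)
    i=min((i for i in range(1,k) if st[i,4]>300),key=lambda i:np.hypot(*(ce[i]-seed)))
    ys,xs=np.where(l==i);r=cv2.minAreaRect(np.c_[xs,ys].astype(np.float32));b=cv2.boxPoints(r)
    print(n,st[i],ce[i],r)
    e=sorted([(b[j]+b[(j+1)%4])/2 for j in range(4)],key=lambda p:-np.hypot(*(p-r[0])))[:2]
    e=sorted(e,key=lambda p:p[0]) if n=="top" else sorted(e,key=lambda p:-p[0])
    obs.append((n,e))
A=np.array([[-.245,.068,.067],[.055,.068,.067]])
def fit(o): return least_squares(lambda q:np.concatenate([(proj(n,c2w(q,A))-np.array(e)).ravel() for n,e in o]),[.5,.1,-1.6])
for o in (obs[:1],obs[1:],obs):
    r=fit(o);print(r.x,np.round(r.fun,1))
q=r.x;np.save("q.npy",q)
t=lambda x,y:(100+x/2.28,90+y/2.28); s=lambda x,y:(170+x/3,150+y/3)
for nm,n,uv,z in(("rack top","top",t(310,315),.066),("rack cap","scene",s(480,245),.066),("bottle cap t","top",t(406,395),.105),("bottle cap s","scene",s(441,68),.105),
 ("rack rear top mid t","top",t(268,312),.056),("rack front t","top",t(353,318),.056),("stop t","top",t(496,330),.051),("short","top",t(258,392),.06),("gate t","top",t(392,303),.06),("wash","top",t(775,400),.15)):
    P=back(n,uv,z);print(nm,P.round(3),"chute",w2c(q,P).round(4))
E
```

```text
top [183 195 111  15 753] [238.75564409 202.24037185] ((237.98622131347656, 202.16552734375), (110.78267669677734, 6.975820541381836), 4.763641834259033)
scene [265 210  98  81 924] [314.20021645 250.94480519] ((313.06097412109375, 250.04879760742188), (121.34701538085938, 8.43338394165039), 38.65980529785156)
[ 0.5258492   0.0536471  -1.65219026] [-0.5 -0.1  0.5  0. ]
[ 0.52657883  0.0502524  -1.64707836] [-0. -0.  0.  0.]
[ 0.52630462  0.05175833 -1.64924082] [ 0.1  0.   1.1 -0.2  0.4  0.4  0.5  0.2]
rack top [0.531 0.147 0.066] chute [-0.0951 -0.0027]
rack cap [0.535 0.149 0.066] chute [-0.0977  0.0013]
bottle cap t [0.436 0.035 0.105] chute [ 0.024  -0.0886]
bottle cap s [0.435 0.032 0.105] chute [ 0.0264 -0.0899]
rack rear top mid t [0.536 0.197 0.056] chute [-0.1456 -0.0018]
rack front t [0.529 0.097 0.056] chute [-0.0455 -0.0008]
stop t [ 0.516 -0.071  0.051] chute [ 0.1233 -0.0006]
short [0.442 0.206 0.06 ] chute [-0.1469 -0.0961]
gate t [0.546 0.051 0.06 ] chute [-0.0013  0.0201]
wash [ 0.429 -0.361  0.15 ] chute [ 0.4189 -0.0648]
```

Both views agree within 3 mm, and the rack, stop and gate points land where the description says. The chute is at (0.526, 0.052) with yaw -94.5°, and the rack is at chute x ≈ -0.095. I'm moving above the start point.

>>> apply_moves(
  rows=[
    {"fingers":0.44,"slide":[0.056,-0.063,0],"turn":[0,0,-0.19]},
    {"fingers":0.44,"slide":[0.09,-0.105,0],"turn":[0,0,-0.37]},
    {"fingers":0.44,"slide":[0.13,-0.147,0],"turn":[0,0,-0.55]},
    {"fingers":0.44,"slide":[0.167,-0.19,0],"turn":[0,0,-0.73]},
    {"fingers":0.44,"slide":[0.204,-0.231,0],"turn":[0,0,-0.91]},
    {"fingers":0.44,"slide":[0.241,-0.273,0],"turn":[0,0,-1.09]},
    {"fingers":0.44,"slide":[0.29,-0.33,0],"turn":[0,0,-1.2]},
    {"fingers":0.44,"slide":[0.33,-0.375,0],"turn":[0,0,-1.3]},
    {"fingers":0.44,"slide":[0.37,-0.42,0],"turn":[0,0,-1.344]},
    {"fingers":0.44,"slide":[0.37,-0.42,0],"turn":[0,0,-1.344]},
  ],
)

```text
clock: 2.55
ee_pos: [0.5757, 0.218, 0.223]
eef_rot: [179.9, 0.1, 85.0]
contact_force: [0.5, 0.1, -0.3]
width: 0.56
grip_force: 0.0
```

Run:
```python
from h import *
import cv2
from scipy.spatial.transform import Rotation as R
s=bot.get_state();im=bot.capture("wrist");cal=bot.get_calibration("wrist");print(cal)
q=np.load("q.npy");print(s['ee_pos'],s['eef_rot'],w2c(q,s['ee_pos']),s['width'])
f=210/np.tan(np.radians(cal['fovy']/2));M=np.array(cal['mount']);Rw=R.from_euler('xyz',s['eef_rot'],degrees=True).as_matrix()
def pj(P):
    t=(np.atleast_2d(P)-s['ee_pos'])@Rw; c=(t-M[:3,3])@M[:3,:3]; return np.c_[cal['cx']+f*c[:,0]/c[:,2],cal['cy']+f*c[:,1]/c[:,2]]
o=np.ascontiguousarray(im[:,:,::-1])
for P,col in(((-.145,0,.056),(0,0,255)),((-.245,.068,.078),(0,255,0)),((0,.068,.078),(0,255,0)),((0,.008,.066),(255,0,0)),((-.255,.025,.032),(255,255,0)),((-.255,-.025,.032),(255,255,0)),((-.1,.068,.078),(0,255,0))):
    u=pj(c2w(q,P))[0];print(P,u.round(0));cv2.circle(o,tuple(int(v) for v in u.round()),3,col,1)
cv2.imwrite("pics/w1.png",o)
```

```text
{'fovy': 61.03937989796069, 'cx': 278.6304537390843, 'cy': 212.79179116872453, 'mount': array([[ 1.86131099e-04, -9.56597913e-01, -2.91411047e-01,
         8.03045195e-02],
       [ 9.99999208e-01,  5.40880003e-04, -1.13679194e-03,
        -8.11108872e-05],
       [ 1.24507121e-03, -2.91410605e-01,  9.56597255e-01,
        -1.62593627e-01],
       [ 0.00000000e+00,  0.00000000e+00,  0.00000000e+00,
         1.00000000e+00]])}
[0.57569915 0.21796789 0.2229873 ] [1.79852786e+02 1.33982472e-01 8.49991071e+01] [-0.16956919  0.03621778] 0.5604754276282128
(-0.145, 0, 0.056) [242. 217.]
(-0.245, 0.068, 0.078) [316. 110.]
(0, 0.068, 0.078) [311. 357.]
(0, 0.008, 0.066) [254. 350.]
(-0.255, 0.025, 0.032) [266.  98.]
(-0.255, -0.025, 0.032) [213.  99.]
(-0.1, 0.068, 0.078) [313. 269.]
```

View pics/w1.png

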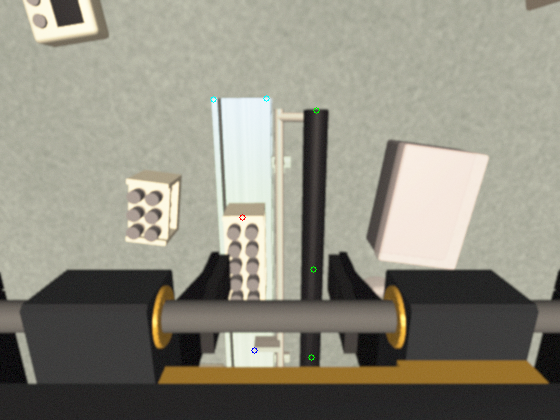

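The overlay fits: bar end at (316,110), rack rear edge at about (243,217), chute end corners on target. The right finger is over the bar and the left one is behind the rack line. I'm descending and pressing.

>>> apply_moves(
  rows=[
    {"fingers":0.44,"slide":[-0.003,0.003,-0.05],"turn":[0,0,0.009]},
    {"fingers":0.44,"slide":[-0.003,0.003,-0.1],"turn":[0,0,0.009]},
    {"fingers":0.44,"slide":[-0.003,0.003,-0.13],"turn":[0,0,0.009]},
    {"fingers":0.44,"slide":[-0.003,0.003,-0.14],"turn":[0,0,0.009]},
    {"fingers":0.44,"slide":[-0.003,0.003,-0.148],"turn":[0,0,0.009]},
    {"fingers":0.44,"slide":[-0.003,0.003,-0.156],"turn":[0,0,0.009]},
    {"fingers":0.44,"slide":[-0.003,0.003,-0.164],"turn":[0,0,0.009]},
    {"fingers":0.44,"slide":[-0.003,0.003,-0.172],"turn":[0,0,0.009]},
    {"fingers":0.44,"slide":[-0.003,0.003,-0.18],"turn":[0,0,0.009]},
    {"fingers":0.44,"slide":[-0.003,0.003,-0.18],"turn":[0,0,0.009]},
  ],
)

```text
clock: 3.85
ee_pos: [0.5681, 0.2267, 0.0414]
eef_rot: [-179.8, 0.1, 86.0]
contact_force: [-3.4, 1.2, 1.3]
width: 0.562
grip_force: 2.0
```

Run:
```python
from h import *
import cv2
s=bot.get_state();q=np.load("q.npy");print(s['ee_pos'],w2c(q,s['ee_pos']),s['contact_force'])
a=bot.capture("wrist");b=bot.capture("scene")[170:310,230:430]
cv2.imwrite("pics/m2.png",np.hstack([cv2.resize(a,(400,300)),cv2.resize(b,(400,300),interpolation=3)])[:,:,::-1])
```

```text
[0.56808477 0.22669583 0.04138988] [-0.1776736   0.02794286] [-3.38036686  1.18791315  1.33633409]
```

View pics/m2.png

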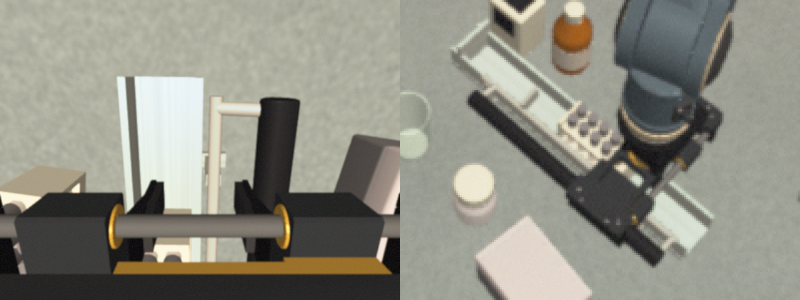

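The fingertip slid off the inner side of the bar and the gate is still shut: the leaf lies across the channel at (530,100), and the finger is at about (255,190), inside the bar. I'll lift straight up, shift outwards, open a little and look again.

>>> apply_moves(
  rows=[
    {"fingers":0.44,"slide":[0,0,0.025],"turn":[0,0,0]},
    {"fingers":0.44,"slide":[0,0,0.05],"turn":[0,0,0]},
    {"fingers":0.44,"slide":[0,0,0.065],"turn":[0,0,0]},
    {"fingers":0.36,"slide":[0.005,-0.0055,0.065],"turn":[0,0,0]},
    {"fingers":0.36,"slide":[0.005,-0.0055,0.065],"turn":[0,0,0]},
    {"fingers":0.36,"slide":[0.005,-0.0055,0.065],"turn":[0,0,0]},
    {"fingers":0.36,"slide":[0.005,-0.0055,0.065],"turn":[0,0,0]},
    {"fingers":0.36,"slide":[0.005,-0.0055,0.065],"turn":[0,0,0]},
  ],
)

```text
clock: 4.95
ee_pos: [0.5743, 0.2215, 0.1072]
eef_rot: [-180.0, 0.0, 86.1]
contact_force: [-0.1, 0.5, -1.2]
width: 0.643
grip_force: 0.0
```

Run:
```python
from h import *
import cv2
s=bot.get_state();q=np.load("q.npy");print(s['ee_pos'],s['eef_rot'],w2c(q,s['ee_pos']),s['contact_force'],s['width'])
a=bot.capture("wrist");b=bot.capture("scene")[170:310,230:430]
cv2.imwrite("pics/m3.png",np.hstack([cv2.resize(a,(400,300)),cv2.resize(b,(400,300),interpolation=3)])[:,:,::-1])
```

```text
[0.57432529 0.2215063  0.10720115] [-1.79975823e+02  1.36311831e-02  8.60623706e+01] [-0.17298906  0.03457086] [-0.10655004  0.46795731 -1.18748011] 0.6425745731910558
```

View pics/m3.png

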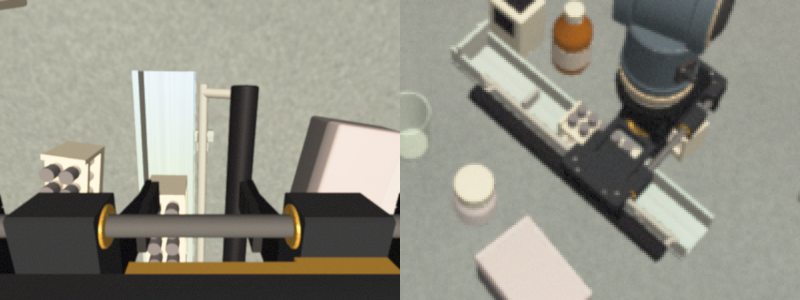

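The bar finger (about 240–258 px) is now centred over the bar (229–257 px), and the other finger sits over the channel behind the rack. I'm pressing.

>>> apply_moves(
  rows=[
    {"fingers":0.36,"slide":[0,0,-0.02],"turn":[0,0,0]},
    {"fingers":0.36,"slide":[0,0,-0.028],"turn":[0,0,0]},
    {"fingers":0.36,"slide":[0,0,-0.033],"turn":[0,0,0]},
    {"fingers":0.36,"slide":[0,0,-0.038],"turn":[0,0,0]},
    {"fingers":0.36,"slide":[0,0,-0.043],"turn":[0,0,0]},
    {"fingers":0.36,"slide":[0,0,-0.048],"turn":[0,0,0]},
    {"fingers":0.36,"slide":[0,0,-0.048],"turn":[0,0,0]},
  ],
)

```text
clock: 5.92
ee_pos: [0.5735, 0.2215, 0.0589]
eef_rot: [-179.9, 0.0, 86.1]
contact_force: [-0.2, -0.2, 2.0]
width: 0.638
grip_force: 1.0
```

>>> apply_moves(
  rows=[
    {"fingers":0.36,"slide":[0,0,-0.006],"turn":[0,0,0]},
    {"fingers":0.36,"slide":[0,0,-0.012],"turn":[0,0,0]},
    {"fingers":0.36,"slide":[0,0,-0.017],"turn":[0,0,0]},
    {"fingers":0.36,"slide":[0,0,-0.022],"turn":[0,0,0]},
    {"fingers":0.36,"slide":[0,0,-0.022],"turn":[0,0,0]},
  ],
)

```text
clock: 6.55
ee_pos: [0.5714, 0.2217, 0.0366]
eef_rot: [-179.6, 0.1, 86.1]
contact_force: [-4.9, 1.0, 7.3]
width: 0.638
grip_force: 3.8
```

Run:
```python
from h import *
import cv2
s=bot.get_state();q=np.load("q.npy");print(s['ee_pos'],s['eef_rot'],w2c(q,s['ee_pos']),s['contact_force'],s['width'])
a=bot.capture("wrist");b=bot.capture("scene")[170:310,230:430]
cv2.imwrite("pics/m4.png",np.hstack([cv2.resize(a,(400,300)),cv2.resize(b,(400,300),interpolation=3)])[:,:,::-1])
```

```text
[0.57136138 0.22168104 0.03657196] [-1.79618128e+02  5.74291551e-02  8.60896626e+01] [-0.172931    0.03160237] [-4.86877329  0.99004185  7.33666673] 0.6382336671198865
```

View pics/m4.png

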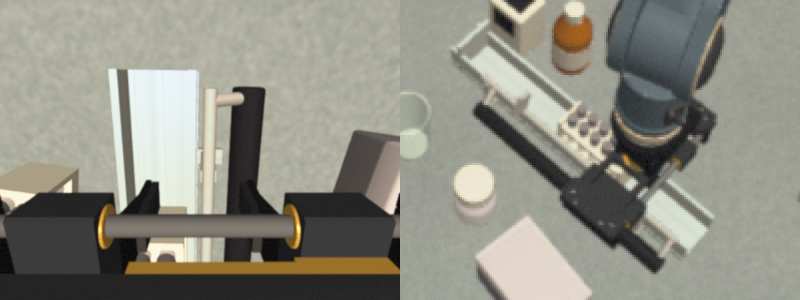

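The gate is open: the leaf stands upright at (523,97), TCP height is 37 mm and Fz is about 8 N. I'm pushing the rack along.

>>> apply_moves(
  rows=[
    {"fingers":0.36,"slide":[-0.0005,-0.006,0],"turn":[0,0,0]},
    {"fingers":0.36,"slide":[-0.001,-0.012,0],"turn":[0,0,0]},
    {"fingers":0.36,"slide":[-0.0014,-0.018,0],"turn":[0,0,0]},
    {"fingers":0.36,"slide":[-0.0019,-0.024,0],"turn":[0,0,0]},
    {"fingers":0.36,"slide":[-0.0024,-0.03,0],"turn":[0,0,0]},
    {"fingers":0.36,"slide":[-0.0028,-0.036,0],"turn":[0,0,0]},
    {"fingers":0.36,"slide":[-0.0033,-0.042,0],"turn":[0,0,0]},
    {"fingers":0.36,"slide":[-0.0033,-0.042,0],"turn":[0,0,0]},
  ],
)

```text
clock: 7.65
ee_pos: [0.5712, 0.1781, 0.0376]
eef_rot: [-180.0, 0.1, 86.0]
contact_force: [-0.3, 1.7, 4.4]
width: 0.635
grip_force: 2.2
```

Run:
```python
from h import *
import cv2
s=bot.get_state();q=np.load("q.npy");print(s['ee_pos'],s['eef_rot'],w2c(q,s['ee_pos']),s['contact_force'],s['width'])
a=bot.capture("top")[170:250,170:330];b=bot.capture("scene")[170:310,230:430]
cv2.imwrite("pics/m5.png",np.hstack([cv2.resize(a,(400,200),interpolation=3),cv2.resize(b,(400,300),interpolation=3)[:200]])[:,:,::-1])
```

```text
[0.57117404 0.17806581 0.03758299] [-1.79992461e+02  5.72725240e-02  8.59890822e+01] [-0.12943521  0.03483348] [-0.2697759   1.70852663  4.36077549] 0.6347703931739523
```

View pics/m5.png

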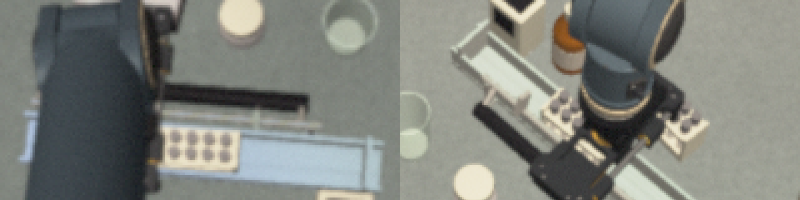

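The rack is moving straight, with its front at about (238,150) and just short of the gate, which is held up. Force is 4.4 N. Continuing.

>>> apply_moves(
  rows=[
    {"fingers":0.36,"slide":[-0.0016,-0.008,0],"turn":[0,0,0]},
    {"fingers":0.36,"slide":[-0.0023,-0.016,0],"turn":[0,0,0]},
    {"fingers":0.36,"slide":[-0.0029,-0.024,0],"turn":[0,0,0]},
    {"fingers":0.36,"slide":[-0.0035,-0.032,0],"turn":[0,0,0]},
    {"fingers":0.36,"slide":[-0.0041,-0.04,0],"turn":[0,0,0]},
    {"fingers":0.36,"slide":[-0.0048,-0.048,0],"turn":[0,0,0]},
    {"fingers":0.36,"slide":[-0.0054,-0.056,0],"turn":[0,0,0]},
    {"fingers":0.36,"slide":[-0.006,-0.064,0],"turn":[0,0,0]},
    {"fingers":0.36,"slide":[-0.0067,-0.072,0],"turn":[0,0,0]},
    {"fingers":0.36,"slide":[-0.0073,-0.08,0],"turn":[0,0,0]},
  ],
)

```text
clock: 9.0
ee_pos: [0.5638, 0.0989, 0.0376]
eef_rot: [-180.0, -0.0, 86.0]
contact_force: [-0.3, 4.3, 3.8]
width: 0.639
grip_force: 2.5
```

>>> apply_moves(
  rows=[
    {"fingers":0.36,"slide":[-0.0006,-0.008,0],"turn":[0,0,0]},
    {"fingers":0.36,"slide":[-0.0012,-0.016,0],"turn":[0,0,0]},
    {"fingers":0.36,"slide":[-0.0018,-0.024,0],"turn":[0,0,0]},
    {"fingers":0.36,"slide":[-0.0025,-0.032,0],"turn":[0,0,0]},
    {"fingers":0.36,"slide":[-0.0031,-0.04,0],"turn":[0,0,0]},
    {"fingers":0.36,"slide":[-0.0037,-0.047,0],"turn":[0,0,0]},
    {"fingers":0.36,"slide":[-0.0041,-0.052,0],"turn":[0,0,0]},
    {"fingers":0.36,"slide":[-0.0041,-0.052,0],"turn":[0,0,0]},
  ],
)

```text
clock: 10.0
ee_pos: [0.5597, 0.0462, 0.0376]
eef_rot: [-180.0, 0.1, 86.0]
contact_force: [0.1, 1.8, 4.7]
width: 0.64
grip_force: 2.3
```

Run:
```python
from h import *
import cv2
s=bot.get_state();q=np.load("q.npy");print(s['ee_pos'],s['eef_rot'],w2c(q,s['ee_pos']),s['contact_force'],s['width'])
a=bot.capture("top")[170:250,170:330];b=bot.capture("scene")[150:290,230:430]
cv2.imwrite("pics/m6.png",np.hstack([cv2.resize(a,(400,200),interpolation=3),cv2.resize(b,(400,300),interpolation=3)[:200]])[:,:,::-1])
```

```text
[0.55967076 0.04619602 0.03757408] [-1.79990068e+02  5.74178297e-02  8.59894786e+01] [0.0029305  0.03369942] [0.07259943 1.82524713 4.69135696] 0.6403959103988732
```

View pics/m6.png

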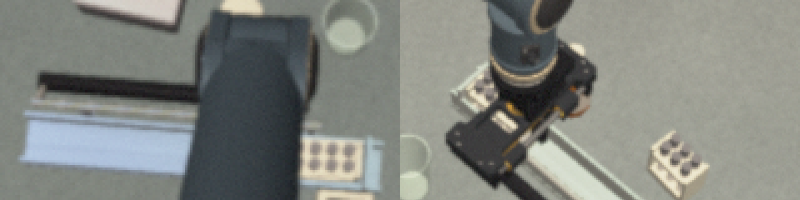

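Everything is in line. About 8 mm of gap is left between the rack front (365,150) and the stop (372,150). Closing it gently.

>>> apply_moves(
  rows=[
    {"fingers":0.36,"slide":[-0.0002,-0.003,0],"turn":[0,0,0]},
    {"fingers":0.36,"slide":[-0.0004,-0.005,0],"turn":[0,0,0]},
    {"fingers":0.36,"slide":[-0.0005,-0.007,0],"turn":[0,0,0]},
    {"fingers":0.36,"slide":[-0.0005,-0.007,0],"turn":[0,0,0]},
  ],
)

```text
clock: 10.6
ee_pos: [0.5595, 0.0418, 0.0377]
eef_rot: [180.0, -0.1, 86.1]
contact_force: [-0.0, 6.0, 4.5]
width: 0.64
grip_force: 4.2
```

>>> apply_moves(
  rows=[
    {"fingers":0.36,"slide":[-0.0001,-0.0015,0],"turn":[0,0,0]},
    {"fingers":0.36,"slide":[-0.0002,-0.003,0],"turn":[0,0,0]},
    {"fingers":0.36,"slide":[-0.0002,-0.003,0],"turn":[0,0,0]},
  ],
)

```text
clock: 10.98
ee_pos: [0.5597, 0.0416, 0.0379]
eef_rot: [180.0, -0.3, 86.1]
contact_force: [0.6, 11.4, 4.8]
width: 0.638
grip_force: 6.8
```

The rack has stopped hard: force went from 6 to 11 N without motion. I'll check it against the stop before releasing.

Run:
```python
from h import *
import cv2
q=np.load("q.npy")
a=bot.capture("top")[:,:,::-1];a=cv2.resize(a[205:250,270:340],None,fx=10,fy=10,interpolation=cv2.INTER_CUBIC)
for x,y,z,c in((.12,-.02,.056,(0,0,255)),(.12,.02,.056,(0,0,255)),(.12,-.0275,.051,(255,0,0)),(.12,.0275,.051,(255,0,0))):
    u=(proj("top",c2w(q,(x,y,z)))[0]-[270,205]+.5)*10;print(u);cv2.circle(a,tuple(int(v) for v in u),5,c,2)
cv2.imwrite("pics/m7.png",a)
```

```text
[465.00698592 371.17197003]
[474.96081167 223.11843988]
[461.57814033 401.09160072]
[475.22303285 198.30057877]
```

View pics/m7.png

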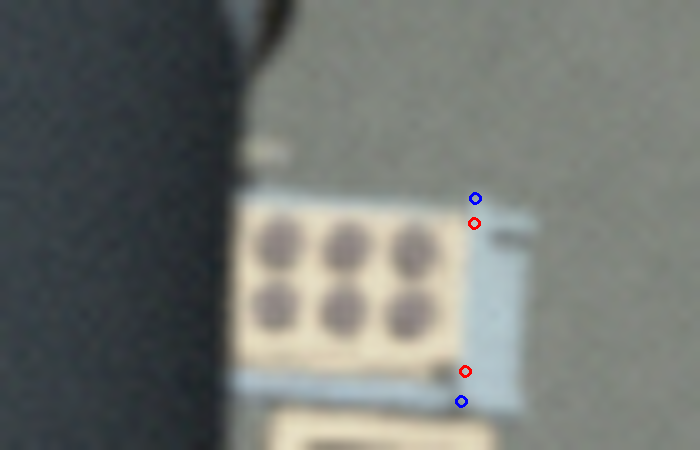

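The rack's front edge (about 466 px) is flush with the predicted stop face (465–475 px). I'll back the finger clear of the gate line with the gate still held, then lift.

>>> apply_moves(
  rows=[
    {"fingers":0.36,"slide":[0.0006,0.008,0],"turn":[0,0,0]},
    {"fingers":0.36,"slide":[0.0013,0.016,0],"turn":[0,0,0]},
    {"fingers":0.36,"slide":[0.0019,0.024,0],"turn":[0,0,0]},
    {"fingers":0.36,"slide":[0.0025,0.032,0],"turn":[0,0,0]},
    {"fingers":0.36,"slide":[0.0031,0.04,0],"turn":[0,0,0]},
    {"fingers":0.36,"slide":[0.0037,0.047,0],"turn":[0,0,0]},
    {"fingers":0.36,"slide":[0.0037,0.047,0],"turn":[0,0,0]},
  ],
)

```text
clock: 11.9
ee_pos: [0.5629, 0.0862, 0.0376]
eef_rot: [180.0, -0.1, 86.1]
contact_force: [0.2, 0.3, 4.3]
width: 0.64
grip_force: 2.1
```

>>> apply_moves(
  rows=[
    {"fingers":0.36,"slide":[0,0,0.006],"turn":[0,0,0]},
    {"fingers":0.36,"slide":[0,0,0.012],"turn":[0,0,0]},
    {"fingers":0.36,"slide":[0,0,0.018],"turn":[0,0,0]},
    {"fingers":0.36,"slide":[0,0,0.024],"turn":[0,0,0]},
    {"fingers":0.36,"slide":[0,0,0.03],"turn":[0,0,0]},
    {"fingers":0.36,"slide":[0,0,0.037],"turn":[0,0,0]},
    {"fingers":0.36,"slide":[0,0,0.045],"turn":[0,0,0]},
    {"fingers":0.36,"slide":[0,0,0.08],"turn":[0,0,0]},
    {"fingers":0.36,"slide":[0,0,0.13],"turn":[0,0,0]},
    {"fingers":0.36,"slide":[0,0,0.17],"turn":[0,0,0]},
  ],
)

```text
clock: 13.15
ee_pos: [0.5634, 0.0841, 0.2099]
eef_rot: [179.9, -0.0, 86.0]
contact_force: [0.3, -0.4, -0.3]
width: 0.642
grip_force: 0.0
```

>>> apply_moves(
  rows=[
    {"fingers":0.36,"slide":[0,0.05,0.02],"turn":[0,0,0]},
    {"fingers":0.36,"slide":[0,0.1,0.02],"turn":[0,0,0]},
    {"fingers":0.36,"slide":[0,0.15,0.02],"turn":[0,0,0]},
    {"fingers":0.36,"slide":[0,0.2,0.02],"turn":[0,0,0]},
    {"fingers":0.36,"slide":[0,0.25,0.02],"turn":[0,0,0]},
    {"fingers":0.36,"slide":[0,0.25,0.02],"turn":[0,0,0]},
    {"fingers":0.36,"slide":[0,0.25,0.02],"turn":[0,0,0]},
    {"fingers":0.36,"slide":[0,0.25,0.02],"turn":[0,0,0]},
  ],
)

```text
clock: 14.15
ee_pos: [0.5635, 0.3324, 0.2279]
eef_rot: [180.0, 0.0, 85.9]
contact_force: [-0.6, 0.2, -0.4]
width: 0.642
grip_force: 0.0
```

Run:
```python
from h import *
import cv2
a=bot.capture("top")[170:290,190:350];b=bot.capture("scene")[150:290,230:430]
cv2.imwrite("pics/m8.png",np.hstack([cv2.resize(a,(400,300),interpolation=3),cv2.resize(b,(400,300),interpolation=3)])[:,:,::-1])
print(bot.get_state()['contact_force'])
```

```text
[-0.29500295 -0.14875826  0.57954426]
```

View pics/m8.png

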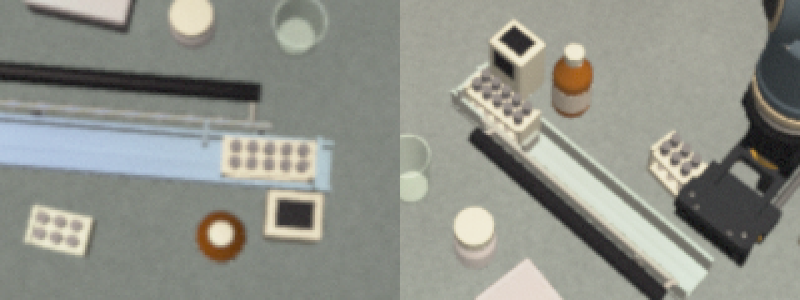

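The rack rests against the stop (left picture, 220–317 px). The gate has shut behind it (205,130), and nothing else on the bench has moved. Handing in.

```bash
python3 -c "
from station import bot
print(bot.hand_in())"
```

```text
the job is handed in; nothing more can be done
None
```

I handed the job in with the rack against the end stop, the gate shut behind it and the other bench items where they were; the hand-in returned no verdict. The first press slid off the inner side of the bar without opening the gate, so I lifted, moved over and pressed again.

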